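Push the jar and the dropper bottle home in their V stops

ROBOT

A 6-joint arm with a two-finger parallel gripper is mounted at the origin on a cart in front of the work surface, level with it; the furniture and walls round the work are solid. World frame = base frame: x ahead of the robot, y to its left, z up, the work surface at z = 0. Lengths are in mm, angles in rad, forces in N, time in s.
With the tool pointing down it reaches from about 350 to 875 mm from the base axis. Payload 4.2 kg.
Tool frame: the origin (TCP) lies at the very end of the fingers, on their centre line; the grasp point (between the pads) lies arm.hold_point_z behind it (arm.hold_point_z is the distance from the TCP to the grasp point, in mm); y points along the fingers, x is the direction in which the jaws open and shut, and the axes are right-handed (so a half turn about y gives the same grasp; the last joint's range is limited). The gripper opens to 85 mm and grips with 20 to 120 N. Pads are 22 mm wide; open, the fingers measure 114 mm over their backs; the gripper's body (76 mm by 85 mm) begins 54 mm behind the grasp point. The pads swing forward as they close: fully open they stand 13 mm farther back than shut.
Start: joints at [-0.97, 0.385, 0.008, 0, -1.194, -0.259], TCP at [209.504, -588.818, 231.312] pointing down, gripper open.
Joint ranges: [-3.14, 3.14], [-1.21, 2.06], [-1.07, 1.41], [-3.16, 2.05], [-2.99, -0.16], [-3.1, 3.1]. Speed limits (rad/s): [2.79, 2.79, 3.14, 3.14, 3.14, 3.14].

INTERFACE

Orientations are given as a unit quaternion [x, y, z, w].
In Python, from bench import arm gives the robot as it stands.
- The arm moves only by the shell command python3 -m creep 'ROWS'. ROWS is JSON, a list of rows, each a list of 3 entries, a list of its own where there are three numbers: the shift along the world's x, y, z in mm, then the turn, a rotation vector about the world's x, y, z in rad, then the gripper command: -1 is shut, 1 is fully open, values between are in proportion. In form: [[[dx, dy, dz], [wx, wy, wz], jaw], ...]. A call has 1 to 12 rows; each row is the pose to reach, as a shift and turn from the pose commanded when the call began; what a row does not reach only later rows make up. A row lasts 1/12 s, in which the tool goes at most 41.7 mm and 7.16 degrees, less where a joint would pass 70% of its speed; a pose out of reach is approached as far as the arm can. A call with a gripper value outside its range is refused whole. The fingers move at their own pace and stop on an object; the grip force is fixed at half the most. Time passes only in rows, so rows that repeat a pose let the fingers close. It gives the time, the measured TCP pose, the force and the opening at its end, in the units of the state.
- arm.read_state(): the state, without advancing time (a new reading comes with each control period).
- arm.get_image(name): name is "scene" or "top" or "wrist"; returns (picture, depth): 400x640x3 uint8, red, green, blue; 400x640 float32, mm along the optical axis (not along the pixel's ray), 0 where there is no reading.
- arm.camera_params(name): a dict with "camera_matrix" (3x3 intrinsics, pixels), "extrinsics" (4x4, takes a point from world to camera coordinates); the wrist camera has in their place "T_tool_cam" (4x4, takes a point from camera to tool coordinates, whose origin is the TCP and whose axes are the tool frame's). Camera axes: x right, y down, z forward; pixel columns grow to the right and rows downward; lengths in mm; the calibration is good to about 2 mm. The wrist camera is an equidistant fisheye: a pixel r from the principal point sees the ray r / f radians off the axis. A picture is of the moment at which its call begins: read the wrist's pose just before it. camera_params takes no time and is no camera call.
- arm.job_done(): hands the job in, once; it reports no verdict.
The state is a dict: "clock": time; "joints": joint angles; "joint_vel": joint speeds; "joint_efforts": joint torques, N m; "position": TCP position; "ee_rot": TCP orientation; "contact_force": force on the tool from outside, world axes, zero at the start; "wrist_torque": the same for the moment, N m; "gripper_width": finger opening in mm.
Only numpy, scipy, OpenCV 4.12 (cv2) and the standard library are available. Lean on these libraries where they do the work, as an engineer would, in place of code of your own. Each camera call takes 0.05 s, during which the arm holds its last target.

TASK

Set up the dosing place: with the fingertips, gently push the white jar with the blue cap, which stands near the front of the bench, along the bench into the blue V-shaped stop, and the small brown dropper bottle near the front into the orange V-shaped stop, in either order, until each is fully home against both walls of its V. Only push: do not grip, lift or tip them, and do not disturb the rubber stopper, the red-capped vial, the timer and the small blue box beside them. Finish with the hand clear.

Things in the scene. Friction and masses are not known exactly. Their poses are not given: they have to be found in the camera images.
- jar: white plastic jar with a blue screw cap, round, 56 mm diameter, 68 mm high, about 0.14 kg, standing loose on the bench. Origin: centre of its underside; z up along its axis.
- dropper: small brown dropper bottle with a black cap, round, 33 mm diameter, 64 mm high, about 0.07 kg, standing loose on the bench. Origin: centre of its underside; z up along its axis. It is narrow and tips if pushed high up.
- blue_stop: larger V-shaped stop, fixed: two blue walls 50 mm long, 10 thick, 26 high, meet at 90 degrees. Origin: point on the bench where the vessel's centre (radius 28 mm) stands when it touches both walls. x points into the V (open to -x, symmetrical about x), z up. Inner corner at x = +39.6 mm, front ends of inner faces at x +4.2, y +-35.4 mm. Low foot (to 12 mm high) behind the corner.
- orange_stop: smaller V-shaped stop, fixed: two orange walls 34 mm long, 10 thick, 26 high, meet at 90 degrees. Origin: point on the bench where the vessel's centre (radius 16.5 mm) stands when it touches both walls. x points into the V (open to -x, symmetrical about x), z up. Inner corner at x = +23.3 mm, front ends of inner faces at x -0.7, y +-24.0 mm. Low foot (to 12 mm high) behind the corner.
- stopper: red-brown rubber stopper, 33 mm across, 26 mm high; bystander, loose. Origin: centre of its underside.
- vial: small glass vial with red cap, 24 mm across, 52 mm high; bystander, loose. Origin: centre of its underside.
- bench_timer: white bench timer with three buttons, 58x62x18 mm; bystander, loose. Origin: centre of its underside.
- strip_box: small dark blue box, 35x50x20 mm; bystander, loose. Origin: centre of its underside.
- hotplate: fixed twin hotplate box, 107 mm high at most; keep hand and arm clear of it. Origin: on the bench under its middle; it reaches from x -100 to +100 mm and y -187 to +193 mm about it, along the world axes.
Things that resemble listed ones, but are neither listed nor needed, are in the scene too. What is shaped like the jar but turquoise is not meant.

How it is judged:
By the outcome, as a careful person would: the job done as asked, in the order asked, and still so for the second after the job is handed in, with the robot touching nothing.
It also fails if it takes over 67 s, if anything falls off the work surface, if the arm or the gripper's body presses on something with over 40 N, if the wrist force passes 120 N, or if a joint passes its speed limit or range.

## Working session

There is one attempt and no reset: what is moved stays moved. The work goes in short steps, Python scripts to look and compute and a shell command to move; the robot and the scene stay as the last step left them, time stands still between calls to the robot, and variables do not carry over. Pictures are saved under pics/ and viewed, and the job is handed in when it is done.

```bash
ls; mkdir -p pics; cat > h.py <<'E'
import numpy as np, cv2
from bench import arm
def snap(n,f):
    p,d=arm.get_image(n); cv2.imwrite(f'pics/{f}.png',p[:,:,::-1]); np.savez(f'pics/{f}.npz',p=p,d=d); return p,d
def ray(n,u,v,z):
    c=arm.camera_params(n);K=np.array(c['camera_matrix']);E=np.array(c['extrinsics'])
    R,t=E[:3,:3],E[:3,3];o=-R.T@t
    r=R.T@np.linalg.solve(K,[u,v,1.]);s=(z-o[2])/r[2];return o+s*r
def proj(n,P):
    c=arm.camera_params(n);K=np.array(c['camera_matrix']);E=np.array(c['extrinsics'])
    q=K@(E[:3,:3]@np.array(P,float)+E[:3,3]);return q[:2]/q[2]
E
python3 - <<'E'
from h import *
snap('top','top0');snap('scene','scene0')
s=arm.read_state();print(s); print(arm.hold_point_z)
for n in('top','scene'):
    c=arm.camera_params(n);E=np.array(c['extrinsics']);print(n,c['camera_matrix'],-E[:3,:3].T@E[:3,3],E[2,:3])
E
```

```text
pics
{'clock': 0.1, 'joints': array([-9.70424738e-01,  3.85505099e-01,  6.79763865e-03, -4.27387976e-04,
       -1.19400799e+00, -2.58586736e-01]), 'joint_vel': array([ 0.00090387, -0.00173876,  0.00228474,  0.00209945,  0.00273346,
       -0.00179929]), 'joint_efforts': array([-2.25145341e-04, -3.93319380e+01,  1.88928241e+01,  4.19795349e+00,
       -2.61390458e-03,  2.54421337e-06]), 'position': array([ 209.32144332, -588.36836235,  230.33050172]), 'ee_rot': array([ 0.40714406,  0.57808328, -0.57734713, -0.40831816]), 'contact_force': array([ 0.85895517,  0.12515114, -0.18938133]), 'wrist_torque': array([-0.04821485, -0.01338324, -0.0600409 ]), 'gripper_width': 85.62203333856455}
18.700000000000003
top [[504.84622056   0.         320.07404511]
 [  0.         504.84622056 193.27963671]
 [  0.           0.           1.        ]] [ 338.53489965  253.03614587 1251.89142654] [ 0.19723276 -0.00432411 -0.98034715]
scene [[420.15831605   0.         316.15502719]
 [  0.         420.15831605 199.90590305]
 [  0.           0.           1.        ]] [113.90446486 845.92830284 719.38083209] [ 0.47093267 -0.58496282 -0.66033395]
```

View pics/top0.png

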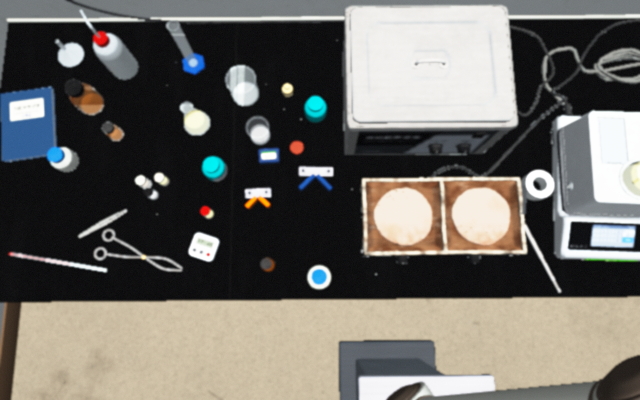

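View pics/scene0.png

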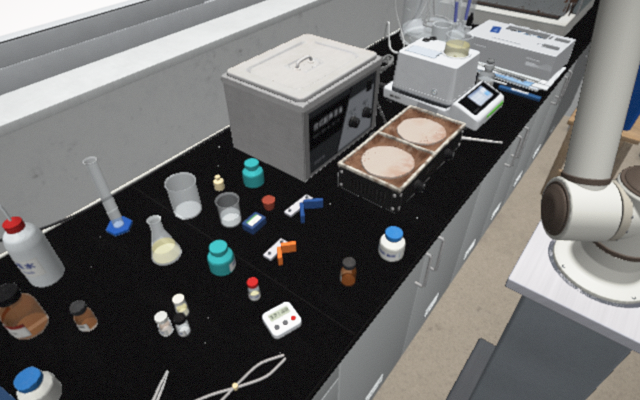

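```bash
python3 - <<'E'
from h import *
from scipy.spatial.transform import Rotation as R
print(R.from_quat(arm.read_state()['ee_rot']).as_matrix().round(3))
p=np.load('pics/top0.npz')['p'];cv2.imwrite('pics/topz.png',cv2.resize(p[100:330,200:500,::-1],None,fx=2.6,fy=2.6,interpolation=cv2.INTER_CUBIC))
E
```

```text
[[-0.335 -0.001 -0.942]
 [ 0.942  0.002 -0.335]
 [ 0.002 -1.     0.   ]]
```

View zoom.

View pics/topz.png

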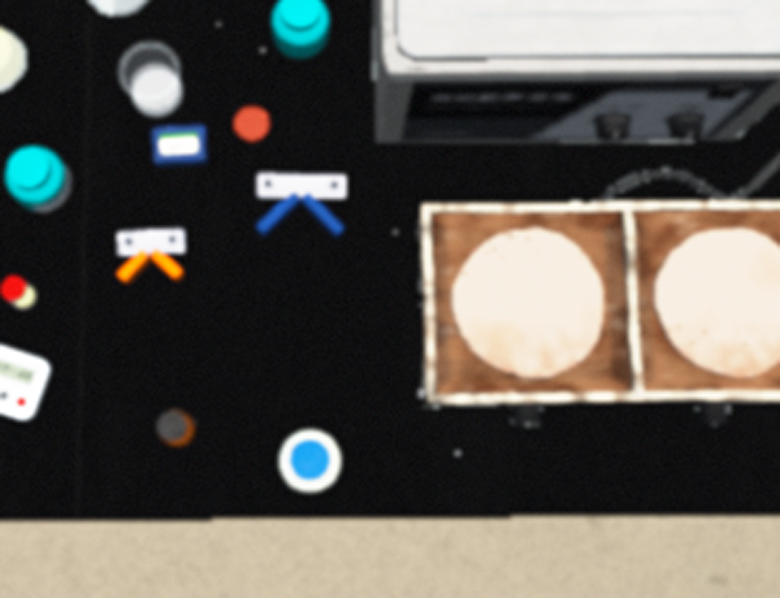

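```bash
python3 - <<'E'
from h import *
D=np.load('pics/top0.npz');p=D['p'];d=D['d']
for nm,(u,v),z in [('jar',(319,277),68),('drop',(267,264),64),('blue',(316,178),26),('orange',(258,196),26),('stopper',(297,147),26),('vial',(206,212),52),('timer',(204,247),18),('box',(269,156),20),('hp',(362,253),107),('hp2',(362,180),107)]:
    print(nm,ray('top',u,v,z).round(0),d[v,u])
hsv=cv2.cvtColor(p,cv2.COLOR_RGB2HSV)
for v in (276,264,190,182,202): print(v,[tuple(int(a) for a in hsv[v,u]) for u in range(248,340,4)])
E
```

```text
jar [379. 252.  68.] 1165.5562
drop [410. 373.  64.] 1179.8668
blue [624. 257.  26.] 1282.2462
orange [580. 401.  26.] 1270.0824
stopper [705. 305.  26.] 1269.1334
vial [536. 522.  52.] 1209.059
timer [455. 532.  18.] 1239.3419
box [683. 376.  20.] 1279.1191
hp [430. 154. 107.] 1245.3075
hp2 [600. 150. 107.] 1283.8944
276 [(0, 20, 13), (105, 32, 16), (90, 14, 18), (0, 0, 15), (130, 59, 13), (100, 45, 17), (120, 26, 10), (135, 36, 14), (110, 45, 17), (15, 30, 17), (60, 36, 14), (0, 30, 17), (0, 45, 17), (0, 34, 15), (60, 20, 13), (72, 5, 237), (101, 153, 245), (100, 225, 245), (100, 219, 246), (101, 218, 246), (30, 2, 251), (0, 0, 35), (15, 30, 17)]
264 [(105, 28, 18), (135, 32, 16), (120, 17, 15), (60, 5, 51), (15, 6, 84), (150, 6, 80), (11, 189, 124), (15, 54, 19), (110, 51, 15), (120, 55, 14), (105, 32, 16), (105, 60, 17), (120, 14, 18), (60, 21, 12), (143, 73, 14), (30, 34, 15), (60, 15, 17), (40, 14, 55), (60, 7, 72), (160, 38, 20), (75, 34, 15), (135, 28, 18), (150, 28, 18)]
190 [(114, 5, 239), (120, 2, 247), (120, 2, 250), (120, 2, 251), (120, 3, 245), (120, 4, 247), (120, 29, 
[... 237 characters left out ...]
7)]
182 [(150, 30, 17), (105, 30, 17), (120, 16, 16), (105, 30, 17), (110, 43, 18), (90, 59, 13), (128, 57, 18), (30, 17, 15), (120, 15, 17), (80, 43, 18), (110, 51, 15), (135, 57, 18), (105, 28, 18), (108, 120, 32), (108, 207, 181), (109, 206, 152), (113, 100, 23), (0, 0, 16), (110, 197, 75), (108, 203, 191), (110, 185, 73), (0, 0, 14), (105, 34, 15)]
202 [(17, 254, 255), (17, 249, 254), (10, 193, 58), (10, 223, 102), (21, 255, 255), (14, 242, 229), (108, 71, 18), (120, 15, 17), (120, 17, 15), (30, 15, 17), (90, 18, 14), (120, 48, 16), (140, 45, 17), (0, 0, 14), (135, 30, 17), (90, 15, 17), (150, 16, 16), (150, 15, 17), (60, 14, 18), (90, 17, 15), (140, 48, 16), (150, 20, 13), (60, 17, 15)]
```

```bash
cat > m.py <<'E'
from h import *
def meas(p,tag=''):
    hsv=cv2.cvtColor(p,cv2.COLOR_RGB2HSV);H,S,V=[hsv[:,:,i].astype(int) for i in range(3)]
    def m(cond,box):
        k=np.zeros(H.shape,bool);x0,y0,x1,y1=box;k[y0:y1,x0:x1]=True
        v,u=np.nonzero(cond&k);return u,v
    out={}
    def cen(nm,u,v,z):
        if len(u)<4: print(nm,'none');return
        P=ray('top',u.mean(),v.mean(),z);out[nm]=P;print(nm,len(u),P.round(1),(u.mean().round(1),v.mean().round(1)))
    b=(225,150,345,292)
    cen('jarcap',*m((abs(H-100)<8)&(S>190)&(V>215),b),68)
    for nm,cond,w in (('blue',(abs(H-108)<7)&(S>150)&(V>130)&(V<215),50),('orange',(H>8)&(H<26)&(S>200)&(V>215),34)):
        u,v=m(cond,(298,165,335,195) if nm=='blue' else (243,192,275,212))
        P=np.array([ray('top',a,c,26) for a,c in zip(u,v)])[:,:2]
        mid=P[:,1].mean();L=P[P[:,1]>mid+1];Rr=P[P[:,1]<mid-1]
        for A,s in((L,'L'),(Rr,'R')):
            c=A.mean(0);_,sv,vt=np.linalg.svd(A-c);print(nm,s,len(A),c.round(1),'dir deg',np.degrees(np.arctan2(vt[0,1],vt[0,0])).round(1),'spread',(sv/np.sqrt(len(A))*np.sqrt(12)).round(0))
    return out
E
python3 - <<'E'
from m import *
D=np.load('pics/top0.npz');p=D['p'];d=D['d']
meas(p)
# dropper: cap gray mask
b=p[255:275,255:280].astype(int)
hsv=cv2.cvtColor(p,cv2.COLOR_RGB2HSV)
k=hsv[...,2]>45
kk=np.zeros_like(k);kk[255:275,255:280]=1
for nm,c,z in(('capgray',(hsv[...,1]<60)&k,64),('all',k,45)):
    v,u=np.nonzero(c&kk);print(nm,len(u),ray('top',u.mean(),v.mean(),z).round(1),u.mean(),v.mean(),u.min(),u.max(),v.min(),v.max())
kk[:]=0;kk[262:294,302:338]=1
v,u=np.nonzero((hsv[...,2]>110)&kk);print('jarall',len(u),[ray('top',u.mean(),v.mean(),z).round(1) for z in (50,68)],u.min(),u.max(),v.min(),v.max())
print(d[277,310:330]); print(d[262:268,260:274].round(0))
s=np.load('pics/scene0.npz')['p']
cv2.imwrite('pics/scz.png',cv2.resize(s[170:310,230:430,::-1],None,fx=4,fy=4,interpolation=cv2.INTER_CUBIC))
E
```

```text
jarcap 129 [381.  252.7  68. ] (np.float64(318.7), np.float64(276.1))
blue L 72 [614.5 282.9] dir deg 132.7 spread [44. 10.]
blue R 66 [614.  237.6] dir deg -136.1 spread [44. 10.]
orange L 54 [563.9 420.7] dir deg 132.2 spread [28. 12.]
orange R 50 [565.8 385.8] dir deg -129.5 spread [27. 11.]
capgray 91 [412.5 377.9  64. ] 264.94505494505495 263.032967032967 260 270 258 268
all 177 [410.7 374.4  45. ] 267.2542372881356 264.2542372881356 260 274 257 271
jarall 477 [array([380.3, 252.6,  50. ]), array([379.7, 252.6,  68. ])] 307 331 265 289
[1193.72   1188.3346 1168.1625 1164.9998 1165.3203 1167.1857 1168.288
 1166.9642 1169.2378 1165.5562 1167.0836 1168.4805 1167.402  1169.6564
 1170.3035 1169.3301 1169.3456 1169.8671 1189.2257 1186.8273]
[[1246. 1178. 1181. 1182. 1177. 1178. 1183. 1174. 1179. 1181. 1179. 1177.
  1196. 1200.]
 [1242. 1179. 1177. 1179. 1174. 1180. 1175. 1178. 1176. 1181. 1183. 1175.
  1200. 1206.]
 [1240. 1177. 1182. 1179. 1175. 1178. 1176. 1180. 1175. 1177. 1179. 1182.
  1204. 1202.]
 [1238. 1180. 1177. 1174. 1179. 1174. 1175. 1180. 1176. 1180. 1177. 1172.
  1199. 1202.]
 [1235. 1175. 1179. 1178. 1178. 1178. 1178. 1179. 1176. 1176. 1177. 1176.
  1202. 1205.]
 [1239. 1203. 1176. 1179. 1172. 1180. 1178. 1179. 1179. 1176. 1178. 1201.
  1198. 1202.]]
```

View pics/scz.png

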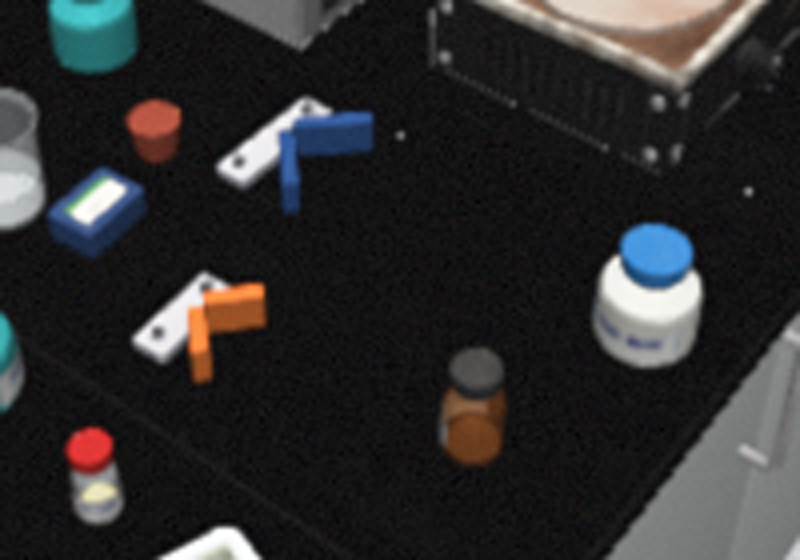

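```bash
cat > rv.py <<'E'
from h import *
from scipy.spatial.transform import Rotation as R
def want(head_deg,tilt):
    h=np.radians(head_deg);f=np.array([np.cos(h),np.sin(h),0]);l=np.array([-np.sin(h),np.cos(h),0])
    y=np.array([0,0,-1])*np.cos(tilt)+f*np.sin(tilt); x=l; z=np.cross(x,y)
    return R.from_matrix(np.c_[x,y,z])
def turn(cur,w): return (w*cur.inv()).as_rotvec().round(4)
E
python3 - <<'E'
from rv import *
c=R.from_quat(arm.read_state()['ee_rot'])
print(turn(c,want(2.3,.12)))
print(arm.camera_params('wrist'))
print(ray('top',300,299,0),ray('top',250,299,0))
E
```

```text
[ 0.0209 -0.1187 -0.3012]
{'camera_matrix': array([[309.70691629,   0.        , 321.86254007],
       [  0.        , 309.70691629, 198.06355783],
       [  0.        ,   0.        ,   1.        ]]), 'T_tool_cam': array([[ 9.99999814e-01,  9.58119320e-05, -6.02358625e-04,
         2.35926128e-01],
       [ 6.05446013e-04, -2.75476085e-01,  9.61307734e-01,
        -1.41758898e+02],
       [-7.38306443e-05, -9.61307920e-01, -2.75476092e-01,
         7.11162301e+01],
       [ 0.00000000e+00,  0.00000000e+00,  0.00000000e+00,
         1.00000000e+00]])}
[329.08958992 298.51888943   0.        ] [330.15241918 419.81766703   0.        ]
```

```bash
python3 -m creep '[[[40,80,10],[0,0,-0.1],-0.15],[[75,160,15],[0,0,-0.2],-0.15],[[190,440,15],[0.02,-0.12,-0.3],-0.15],[[190,440,15],[0.02,-0.12,-0.3],-0.15],[[190,440,15],[0.02,-0.12,-0.3],-0.15],[[190,440,15],[0.02,-0.12,-0.3],-0.15],[[190,440,15],[0.02,-0.12,-0.3],-0.15],[[190,440,15],[0.02,-0.12,-0.3],-0.15],[[190,440,15],[0.02,-0.12,-0.3],-0.15],[[190,440,15],[0.02,-0.12,-0.3],-0.15],[[190,440,15],[0.02,-0.12,-0.3],-0.15],[[190,440,15],[0.02,-0.12,-0.3],-0.15]]'; python3 -c "
from rv import *
s=arm.read_state();print(s['joints'],s['position']);print(turn(R.from_quat(s['ee_rot']),want(2.3,.12)))"
```

```text
clock: 1.1
position: [400.1, -145.8, 246.5]
ee_rot: [0.518, 0.541, -0.48, -0.457]
contact_force: [-0.0, -0.5, 0.6]
gripper_width: 36.1
[ 0.0367462  -0.03855571 -0.48853011  0.0022736  -0.99872804 -1.56413118] [ 400.07930946 -145.76898901  246.4653163 ]
[ 0.0028  0.0022 -0.0042]
```

```bash
python3 -m creep '[[[-20,200,0],[0,0,0],-0.15],[[-20,200,0],[0,0,0],-0.15],[[-20,200,0],[0,0,0],-0.15],[[-20,200,0],[0,0,0],-0.15],[[-20,200,0],[0,0,0],-0.15],[[-69,399,-6],[0,0,0],-0.15],[[-69,399,-6],[0,0,0],-0.15],[[-69,399,-6],[0,0,0],-0.15],[[-69,399,-6],[0,0,0],-0.15],[[-69,399,-6],[0,0,0],-0.15],[[-69,399,-6],[0,0,0],-0.15],[[-69,399,-6],[0,0,0],-0.15]]'; python3 -c "
from rv import *
s=arm.read_state();print(s['joints'],s['position']);print(turn(R.from_quat(s['ee_rot']),want(2.3,.12)))
snap('wrist','w1')"
```

```text
clock: 2.1
position: [329.6, 251.6, 239.7]
ee_rot: [0.518, 0.54, -0.481, -0.457]
contact_force: [-0.9, -0.6, -0.3]
gripper_width: 36.5
[ 1.12964777 -0.04340901 -0.55770202  0.1281508  -1.00797966 -2.72108958] [329.63685819 251.55997019 239.70484167]
[ 0.0046  0.0003 -0.0047]
```

View pics/w1.png

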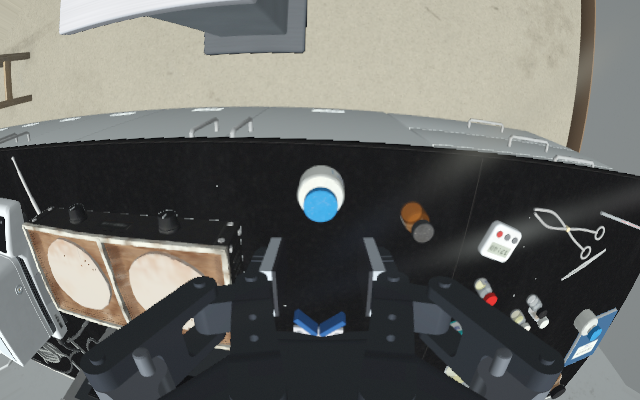

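```bash
cat >> rv.py <<'E'
def wray(u,v,z,s):
    c=arm.camera_params('wrist');K=c['camera_matrix'];T=c['T_tool_cam'];a=(u-K[0,2]);b=(v-K[1,2]);r=np.hypot(a,b);th=r/K[0,0]
    d=np.array([a/r*np.sin(th),b/r*np.sin(th),np.cos(th)])
    Rt=R.from_quat(s['ee_rot']).as_matrix();o=s['position']+Rt@T[:3,3];w=Rt@T[:3,:3]@d
    k=(z-o[2])/w[2];return (o+k*w).round(1)
E
python3 - <<'E'
from rv import *
p=np.load('pics/w1.npz')['p'];s=arm.read_state()
hsv=cv2.cvtColor(p,cv2.COLOR_RGB2HSV);H,S,V=[hsv[...,i].astype(int) for i in range(3)]
def c(k,b,z):
    m=np.zeros(H.shape,bool);m[b[1]:b[3],b[0]:b[2]]=1
    v,u=np.nonzero(k&m);print(len(u),u.mean().round(1),v.mean().round(1),u.min(),u.max(),v.min(),v.max(),wray(u.mean(),v.mean(),z,s))
c((abs(H-102)<10)&(S>120)&(V>150),(290,160,350,230),68)
c((S<60)&(V>70),(405,215,440,250),64)
c((abs(H-108)<10)&(S>120),(285,300,355,340),26)
# orange not visible?
cv2.imwrite('pics/w1z.png',cv2.resize(p[160:380,260:480,::-1],None,fx=2.7,fy=2.7))
E
```

```text
877 320.1 205.6 304 336 189 221 [379.4 249.3  68. ]
299 423.2 232.6 413 433 224 241 [410.9 372.2  64. ]
757 319.0 322.6 293 345 309 336 [599.5 256.   26. ]
```

View pics/w1z.png

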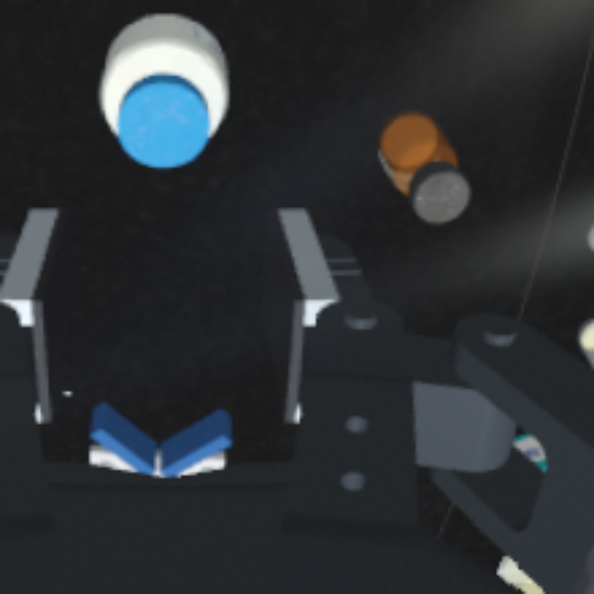

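```bash
python3 -m creep '[[[-4,0,-40],[0,0,0],-0.15],[[-4,0,-80],[0,0,0],-0.15],[[-4,0,-120],[0,0,0],-0.15],[[-4,0,-160],[0,0,0],-0.15],[[-4,0,-190],[0,0,0],-0.15],[[-4,0,-215],[0,0,0],-0.15],[[-4,0,-229],[0,0,0],-0.15],[[-4,0,-229],[0,0,0],-0.15],[[-4,0,-229],[0,0,0],-0.15]]'; python3 -c "
from rv import *
s=arm.read_state();print(turn(R.from_quat(s['ee_rot']),want(2.3,.12)))
snap('wrist','w2')"
```

```text
clock: 2.9
position: [327.2, 248.2, 11.8]
ee_rot: [0.52, 0.537, -0.479, -0.459]
contact_force: [-0.0, -0.6, 0.3]
gripper_width: 36.3
[ 0.0053 -0.001   0.004 ]
```

View pics/w2.png

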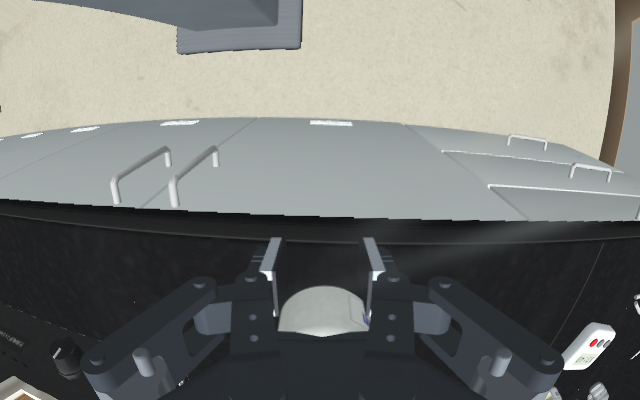

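```bash
python3 -m creep '[[[6,0.3,0],[0,0,0],-0.15],[[11,0.5,0],[0,0,0],-0.15],[[15,0.6,0],[0,0,0],-0.15],[[18,0.7,0],[0,0,0],-0.15],[[21,0.8,0],[0,0,0],-0.15],[[24,1,0],[0,0,0],-0.15],[[28,1.1,0],[0,0,0],-0.15],[[33,1.2,0],[0,0,0],-0.15],[[38,1.4,0],[0,0,0],-0.15],[[43,1.6,0],[0,0,0],-0.15],[[48,1.8,0],[0,0,0],-0.15],[[52,2,0],[0,0,0],-0.15]]'; python3 -c "
from rv import *
snap('scene','s3')
p,_=snap('wrist','w3')"
```

```text
clock: 3.95
position: [379.4, 252.3, 11.9]
ee_rot: [0.519, 0.539, -0.48, -0.459]
contact_force: [-2.7, 0.7, 1.6]
gripper_width: 36.6
```

```bash
python3 -c "
from h import *
a=np.load('pics/s3.npz')['p'][150:300,260:460];b=np.load('pics/w3.npz')['p'][200:390,200:440]
a=cv2.resize(a,(600,450))[:,:,::-1];cv2.imwrite('pics/c3.png',a);cv2.imwrite('pics/c3b.png',cv2.resize(b,(600,475))[:,:,::-1])"
```

```text
(no output)
```

View pics/c3.png

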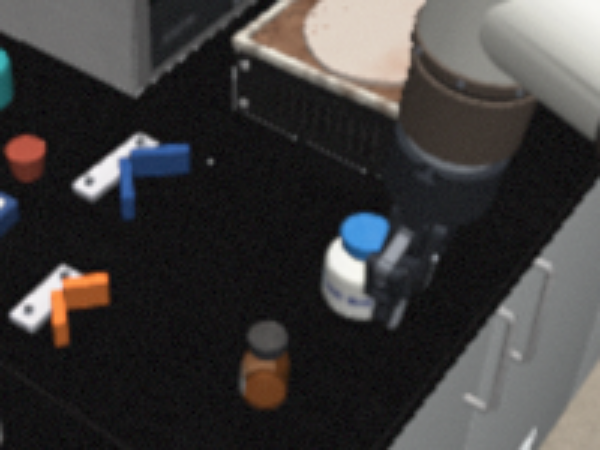

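View pics/c3b.png

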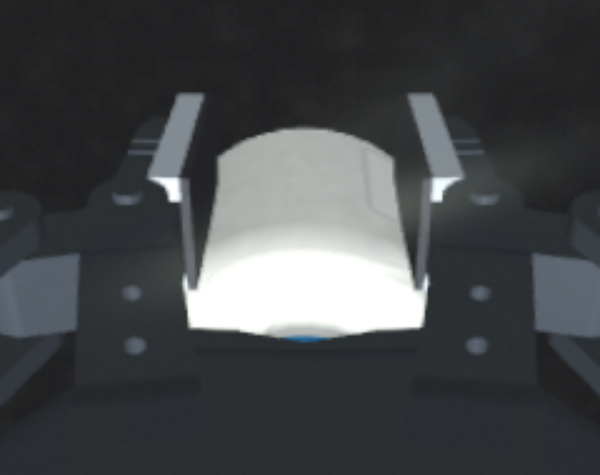

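```bash
python3 -m creep '[[[6,0.2,0],[0,0,0],-0.15],[[13,0.5,0],[0,0,0],-0.15],[[20,0.7,0],[0,0,0],-0.15],[[27,1,0],[0,0,0],-0.15],[[34,1.3,0],[0,0,0],-0.15],[[41,1.5,0],[0,0,0],-0.15],[[48,1.7,0],[0,0,0],-0.15],[[55,2,0],[0,0,0],-0.15],[[62,2.2,0],[0,0,0],-0.15],[[69,2.5,0],[0,0,0],-0.15],[[76,2.7,0],[0,0,0],-0.15],[[83,3,0],[0,0,0],-0.15]]' &&  python3 -m creep '[[[7,0.3,0],[0,0,0],-0.15],[[14,0.5,0],[0,0,0],-0.15],[[21,0.8,0],[0,0,0],-0.15],[[28,1,0],[0,0,0],-0.15],[[34,1.3,0],[0,0,0],-0.15],[[40,1.5,0],[0,0,0],-0.15],[[46,1.7,0],[0,0,0],-0.15],[[52,2,0],[0,0,0],-0.15],[[58,2.2,0],[0,0,0],-0.15],[[63,2.5,0],[0,0,0],-0.15],[[67,2.7,0],[0,0,0],-0.15],[[70,3,0],[0,0,0],-0.15]]'; python3 -c "
from rv import *
snap('scene','s4');snap('top','t4')
p,_=snap('wrist','w4')
a=np.load('pics/s4.npz')['p'][130:280,220:420];b=np.load('pics/t4.npz')['p'][140:260,230:390]
cv2.imwrite('pics/c4.png',np.vstack([cv2.resize(a,(400,300)),cv2.resize(b,(400,300))])[:,:,::-1])"
```

```text
clock: 5.05
position: [462.5, 255.2, 11.9]
ee_rot: [0.519, 0.539, -0.48, -0.459]
contact_force: [-0.0, 0.2, -0.4]
gripper_width: 36.2
clock: 6.05
position: [532.3, 258.2, 12.0]
ee_rot: [0.519, 0.539, -0.48, -0.459]
contact_force: [-0.9, 0.3, 0.5]
gripper_width: 36.6
```

View pics/c4.png

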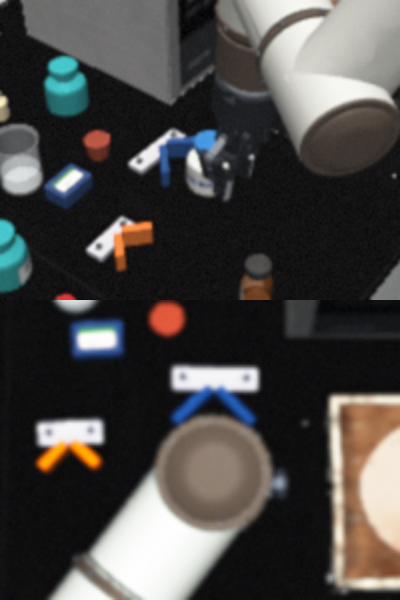

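View pics/w4.png

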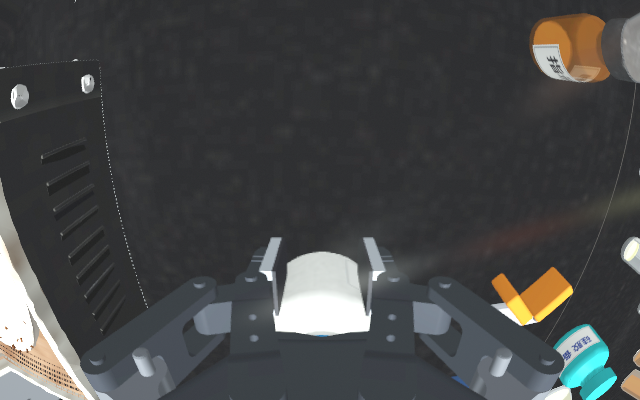

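```bash
for i in 1; do python3 -m creep '[[[3,0.1,0],[0,0,0],-0.15],[[6,0.2,0],[0,0,0],-0.15],[[9,0.3,0],[0,0,0],-0.15],[[12,0.4,0],[0,0,0],-0.15],[[14,0.5,0],[0,0,0],-0.15],[[16,0.6,0],[0,0,0],-0.15]]'; python3 -m creep '[[[1,0,0],[0,0,0],-0.15],[[2,0,0],[0,0,0],-0.15],[[3,0.1,0],[0,0,0],-0.15]]';python3 -m creep '[[[1,0,0],[0,0,0],-0.15],[[2,0,0],[0,0,0],-0.15],[[3,0.1,0],[0,0,0],-0.15]]';done
```

```text
clock: 6.7
position: [548.0, 258.9, 12.0]
ee_rot: [0.519, 0.539, -0.48, -0.459]
contact_force: [-0.3, -0.4, 0.8]
gripper_width: 36.3
clock: 6.95
position: [550.8, 258.9, 11.9]
ee_rot: [0.519, 0.539, -0.48, -0.459]
contact_force: [-0.4, -0.7, 0.1]
gripper_width: 36.1
clock: 7.2
position: [553.9, 259.0, 12.0]
ee_rot: [0.519, 0.539, -0.48, -0.459]
contact_force: [-1.4, 0.7, 0.5]
gripper_width: 36.3
```

```bash
python3 -m creep '[[[1,0,0],[0,0,0],-0.15],[[2,0,0],[0,0,0],-0.15]]';python3 -m creep '[[[1,0,0],[0,0,0],-0.15],[[2,0,0],[0,0,0],-0.15]]'
```

```text
clock: 7.37
position: [555.9, 259.1, 12.0]
ee_rot: [0.519, 0.539, -0.48, -0.459]
contact_force: [-1.1, -0.7, -0.7]
gripper_width: 36.3
clock: 7.53
position: [557.9, 259.0, 12.0]
ee_rot: [0.519, 0.539, -0.48, -0.459]
contact_force: [-1.0, 0.2, -0.4]
gripper_width: 36.5
```

```bash
python3 -c "
from rv import *
snap('scene','s5');snap('wrist','w5')
a=np.load('pics/s5.npz')['p'][150:230,270:370];b=np.load('pics/w5.npz')['p'][200:390,200:440]
cv2.imwrite('pics/c5.png',np.vstack([cv2.resize(a,(375,300)),cv2.resize(b,(375,297))])[:,:,::-1])"
```

```text
(no output)
```

View pics/c5.png

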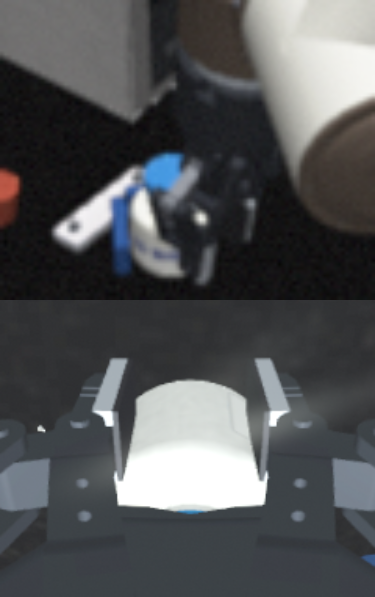

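```bash
for i in 1 ; do python3 -m creep '[[[1,0,0],[0,0,0],-0.15],[[1,0,0],[0,0,0],-0.15]]';python3 -m creep '[[[1,0,0],[0,0,0],-0.15],[[1,0,0],[0,0,0],-0.15]]';python3 -m creep '[[[1,0,0],[0,0,0],-0.15],[[1,0,0],[0,0,0],-0.15]]'; done | grep -v ee_
```

```text
clock: 7.8
position: [558.9, 259.1, 12.0]
contact_force: [0.2, -0.7, 0.3]
gripper_width: 36.3
clock: 7.97
position: [559.9, 259.0, 12.0]
contact_force: [-1.5, 0.4, -0.3]
gripper_width: 35.9
clock: 8.13
position: [560.7, 258.9, 11.9]
contact_force: [-1.5, -0.4, 0.5]
gripper_width: 35.9
```

```bash
for i in 1 ; do python3 -m creep '[[[1,0,0],[0,0,0],-0.15],[[1,0,0],[0,0,0],-0.15]]';python3 -m creep '[[[1,0,0],[0,0,0],-0.15],[[1,0,0],[0,0,0],-0.15]]'; done | grep -v ee_
```

```text
clock: 8.3
position: [561.1, 258.7, 11.8]
contact_force: [-5.4, 0.1, 1.8]
gripper_width: 36.1
clock: 8.47
position: [561.4, 258.4, 11.7]
contact_force: [-7.3, 0.8, 3.6]
gripper_width: 36.3
```

```bash
python3 -m creep '[[[1,0,0],[0,0,0],-0.15],[[1,0,0],[0,0,0],-0.15],[[1,0,0],[0,0,0],-0.15]]' | grep -v ee_;  python3 -m creep '[[[-2,0,0],[0,0,0],-0.15],[[-5,-0.2,0],[0,0,0],-0.15],[[-15,-0.5,0],[0,0,0],-0.15],[[-30,-1,0],[0,0,0],-0.15],[[-60,-2,0],[0,0,0],-0.15],[[-60,-2,30],[0,0,0],-0.15],[[-60,-2,70],[0,0,0],-0.15],[[-60,-2,110],[0,0,0],-0.15],[[-90,-2,140],[0,0,0],-0.15],[[-130,-2,140],[0,0,0],-0.15],[[-170,-2,140],[0,0,0],-0.15],[[-200,-2,140],[0,0,0],-0.15]]'; python3 -c "
from rv import *
snap('scene','s6');snap('top','t6')
p,_=snap('wrist','w6')
a=np.load('pics/s6.npz')['p'][150:230,270:370];b=np.load('pics/t6.npz')['p'][140:290,230:390]
cv2.imwrite('pics/c6.png',np.vstack([cv2.resize(a,(375,300)),cv2.resize(b,(375,350))])[:,:,::-1])"
```

```text
clock: 8.72
position: [561.8, 258.2, 11.6]
contact_force: [-7.8, 0.8, 3.8]
gripper_width: 36.3
clock: 9.72
position: [362.5, 257.1, 152.9]
ee_rot: [0.518, 0.54, -0.478, -0.459]
contact_force: [-1.3, 0.4, -0.2]
gripper_width: 36.4
```

View pics/c6.png

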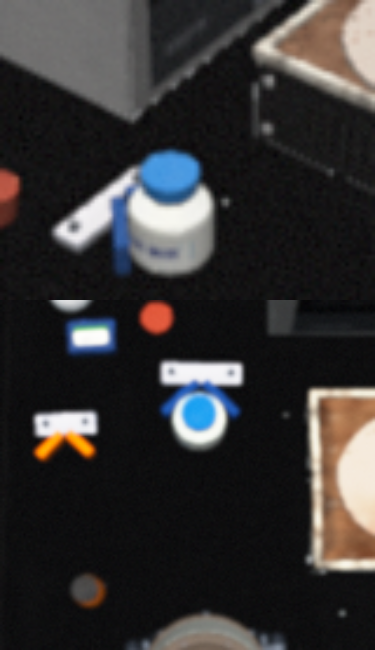

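View pics/w6.png

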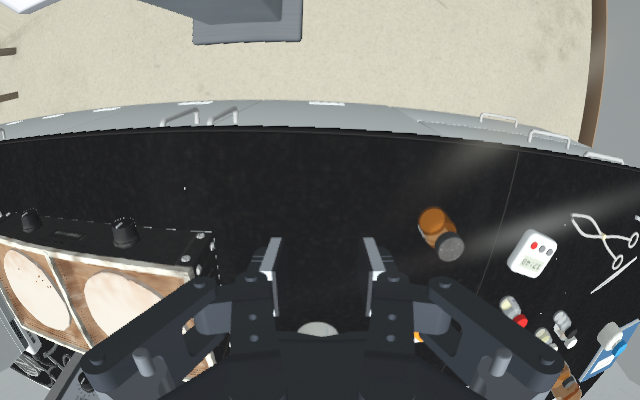

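```bash
python3 - <<'E'
from m import *
p=np.load('pics/t6.npz')['p'];o=meas(p)
print(proj('top',[588.8,260.8,68]))
cv2.imwrite('pics/c6b.png',cv2.resize(p[160:215,285:350],None,fx=10,fy=10,interpolation=cv2.INTER_CUBIC)[:,:,::-1])
E
```

```text
jarcap 125 [589.9 261.   68. ] (np.float64(314.5), np.float64(188.0))
blue L 53 [615.4 283.3] dir deg 132.6 spread [48.  9.]
blue R 50 [614.3 237.3] dir deg -135.1 spread [48.  8.]
orange L 48 [563.8 420.2] dir deg 135.8 spread [28. 10.]
orange R 48 [566.  386.4] dir deg -127.3 spread [28. 10.]
[314.61196435 188.38131878]
```

View pics/c6b.png

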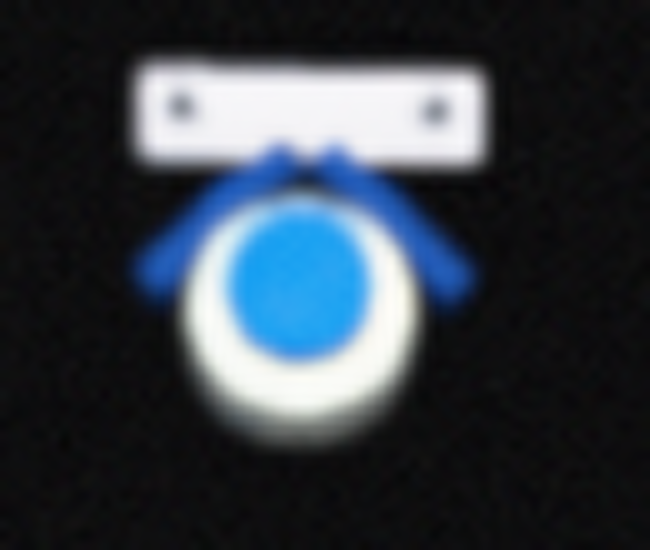

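```bash
python3 -c "
from rv import *
s=arm.read_state();print(turn(want(2.3,.12),want(11,.12)),turn(R.from_quat(s['ee_rot']),want(11,.12)))"
```

```text
[-0.     -0.      0.1518] [1.000e-04 1.800e-03 1.472e-01]
```

```bash
python3 -m creep '[[[3,40,0],[0,0,0.1],-0.58],[[3,80,0],[0,0,0.15],-0.58],[[3,108,0],[0,0,0.15],-0.58],[[3,108,0],[0,0,0.15],-0.58],[[3,108,-30],[0,0,0.15],-0.58],[[3,108,-60],[0,0,0.15],-0.58],[[3,108,-90],[0,0,0.15],-0.58],[[3,108,-120],[0,0,0.15],-0.58],[[3,108,-135],[0,0,0.15],-0.58],[[3,108,-142],[0,0,0.15],-0.58],[[3,108,-142],[0,0,0.15],-0.58]]'; python3 -c "
from rv import *
snap('wrist','w7')
snap('scene','s7')
a=np.load('pics/s7.npz')['p'][180:300,280:420];b=np.load('pics/w7.npz')['p'][200:390,200:440]
cv2.imwrite('pics/c7.png',np.vstack([cv2.resize(a,(350,300)),cv2.resize(b,(350,280))])[:,:,::-1])"
```

```text
clock: 10.78
position: [367.3, 364.3, 8.3]
ee_rot: [0.477, 0.575, -0.514, -0.421]
contact_force: [-0.3, -0.3, 0.1]
gripper_width: 17.8
```

View pics/c7.png

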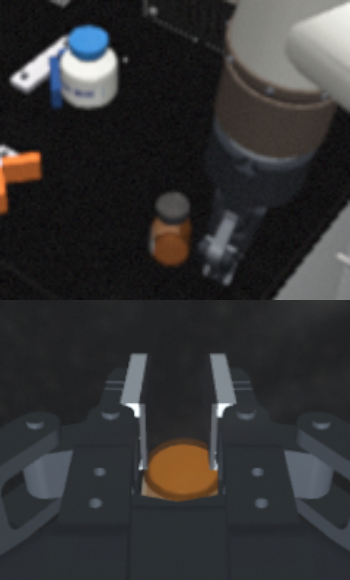

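```bash
python3 -m creep '[[[4,0.8,0],[0,0,0],-0.58],[[7,1.4,0],[0,0,0],-0.58],[[9,1.8,0],[0,0,0],-0.58],[[11,2.1,0],[0,0,0],-0.58],[[13,2.5,0],[0,0,0],-0.58],[[15,2.9,0],[0,0,0],-0.58],[[17,3.3,0],[0,0,0],-0.58],[[19,3.7,0],[0,0,0],-0.58],[[22,4.3,0],[0,0,0],-0.58],[[25,4.9,0],[0,0,0],-0.58],[[29,5.6,0],[0,0,0],-0.58],[[33,6.4,0],[0,0,0],-0.58]]'; python3 -c "
from rv import *
snap('wrist','w8')
snap('scene','s8')
a=np.load('pics/s8.npz')['p'][180:300,280:420];b=np.load('pics/w8.npz')['p'][200:390,200:440]
cv2.imwrite('pics/c8.png',np.vstack([cv2.resize(a,(350,300)),cv2.resize(b,(350,280))])[:,:,::-1])"
```

```text
clock: 11.88
position: [400.1, 371.5, 9.9]
ee_rot: [0.477, 0.576, -0.513, -0.421]
contact_force: [0.4, -0.2, -0.2]
gripper_width: 17.9
```

View pics/c8.png

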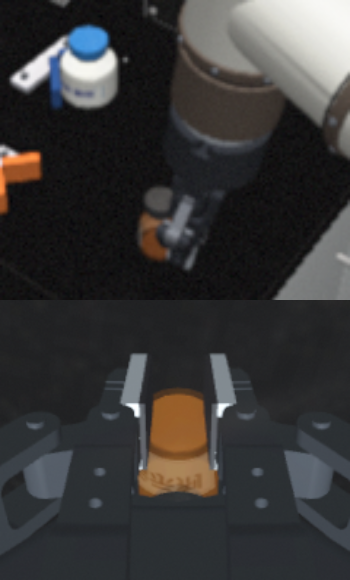

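```bash
python3 -m creep '[[[4,0.8,0],[0,0,0],-0.58],[[8,1.6,0],[0,0,0],-0.58],[[13,2.6,0],[0,0,0],-0.58],[[18,3.5,0],[0,0,0],-0.58],[[23,4.5,0],[0,0,0],-0.58],[[28,5.5,0],[0,0,0],-0.58],[[33,6.5,0],[0,0,0],-0.58],[[38,7.4,0],[0,0,0],-0.58],[[43,8.4,0],[0,0,0],-0.58],[[48,9.4,0],[0,0,0],-0.58],[[53,10.4,0],[0,0,0],-0.58],[[57,11.2,0],[0,0,0],-0.58]]'; python3 -m creep '[[[4,0.8,0],[0,0,0],-0.58],[[8,1.6,0],[0,0,0],-0.58],[[12,2.4,0],[0,0,0],-0.58],[[16,3.1,0],[0,0,0],-0.58],[[20,3.9,0],[0,0,0],-0.58],[[24,4.7,0],[0,0,0],-0.58],[[28,5.5,0],[0,0,0],-0.58],[[32,6.3,0],[0,0,0],-0.58],[[36,7.1,0],[0,0,0],-0.58],[[39,7.7,0],[0,0,0],-0.58],[[42,8.2,0],[0,0,0],-0.58],[[45,8.8,0],[0,0,0],-0.58]]'; python3 -c "
from rv import *
snap('wrist','w9')
snap('scene','s9')
a=np.load('pics/s9.npz')['p'][180:300,250:390];b=np.load('pics/w9.npz')['p'][200:390,200:440]
cv2.imwrite('pics/c9.png',np.vstack([cv2.resize(a,(350,300)),cv2.resize(b,(350,280))])[:,:,::-1])"
```

```text
clock: 12.98
position: [457.4, 382.8, 10.0]
ee_rot: [0.477, 0.576, -0.513, -0.421]
contact_force: [0.1, 0.1, 0.5]
gripper_width: 17.9
clock: 13.98
position: [502.1, 391.5, 10.0]
ee_rot: [0.477, 0.576, -0.513, -0.421]
contact_force: [-0.7, -0.9, 0.7]
gripper_width: 18.3
```

View pics/c9.png

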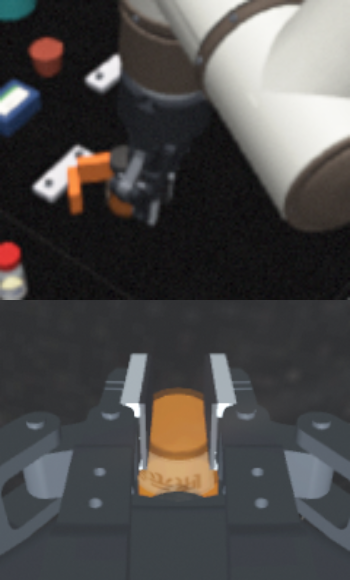

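```bash
(python3 -m creep '[[[3,0.6,0],[0,0,0],-0.58],[[6,1.1,0],[0,0,0],-0.58],[[9,1.7,0],[0,0,0],-0.58],[[11,2.1,0],[0,0,0],-0.58],[[13,2.5,0],[0,0,0],-0.58]]'; python3 -m creep '[[[1,0.2,0],[0,0,0],-0.58],[[2,0.4,0],[0,0,0],-0.58]]'; python3 -m creep '[[[1,0.2,0],[0,0,0],-0.58],[[2,0.4,0],[0,0,0],-0.58]]';python3 -m creep '[[[1,0.2,0],[0,0,0],-0.58],[[1,0.2,0],[0,0,0],-0.58]]' )| grep -v ee_
```

```text
clock: 14.5
position: [515.1, 394.0, 10.0]
contact_force: [0.1, 0.3, -0.9]
gripper_width: 17.9
clock: 14.67
position: [516.9, 394.3, 9.9]
contact_force: [-0.7, -0.0, -0.1]
gripper_width: 18.3
clock: 14.83
position: [518.8, 394.7, 9.9]
contact_force: [-0.8, 0.3, 0.1]
gripper_width: 17.7
clock: 15.0
position: [520.0, 395.0, 10.0]
contact_force: [0.3, -0.3, -0.1]
gripper_width: 18.0
```

```bash
(python3 -m creep '[[[1,0.2,0],[0,0,0],-0.58],[[2,0.4,0],[0,0,0],-0.58]]'; python3 -m creep '[[[1,0.2,0],[0,0,0],-0.58],[[1,0.2,0],[0,0,0],-0.58]]';python3 -m creep '[[[1,0.2,0],[0,0,0],-0.58],[[1,0.2,0],[0,0,0],-0.58]]' ;python3 -m creep '[[[1,0.2,0],[0,0,0],-0.58],[[1,0.2,0],[0,0,0],-0.58]]')| grep -v ee_
```

```text
clock: 15.17
position: [521.8, 395.4, 10.0]
contact_force: [0.5, 0.9, -0.9]
gripper_width: 18.0
clock: 15.33
position: [523.0, 395.6, 10.0]
contact_force: [-0.0, 0.1, 0.6]
gripper_width: 18.0
clock: 15.5
position: [524.0, 395.8, 10.0]
contact_force: [-0.9, 0.8, 0.1]
gripper_width: 17.9
clock: 15.67
position: [525.0, 396.0, 10.0]
contact_force: [-0.3, -0.1, -0.5]
gripper_width: 17.9
```

```bash
(python3 -m creep '[[[1,0.2,0],[0,0,0],-0.58],[[1,0.2,0],[0,0,0],-0.58]]'; python3 -m creep '[[[1,0.2,0],[0,0,0],-0.58],[[1,0.2,0],[0,0,0],-0.58]]')| grep -v ee_;  python3 -c "
from rv import *
snap('wrist','w10')
snap('scene','s10')
a=np.load('pics/s10.npz')['p'][200:270,270:350];b=np.load('pics/w10.npz')['p'][200:390,200:440]
cv2.imwrite('pics/c10.png',np.vstack([cv2.resize(a,(350,300)),cv2.resize(b,(350,280))])[:,:,::-1])"
```

```text
clock: 15.83
position: [526.0, 396.2, 10.0]
contact_force: [-0.4, 0.1, -0.3]
gripper_width: 17.8
clock: 16.0
position: [527.0, 396.4, 10.0]
contact_force: [-0.3, -0.0, -0.5]
gripper_width: 17.8
```

View pics/c10.png

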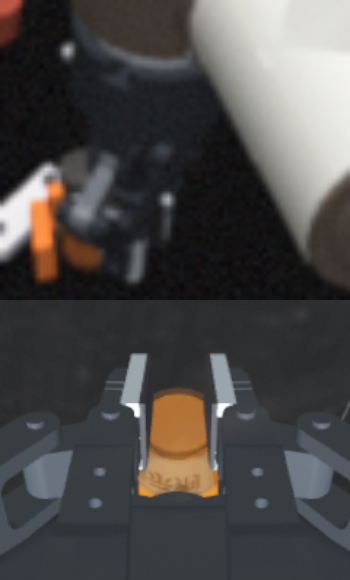

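```bash
(python3 -m creep '[[[1,0.2,0],[0,0,0],-0.58],[[1,0.2,0],[0,0,0],-0.58]]'; python3 -m creep '[[[1,0.2,0],[0,0,0],-0.58],[[1,0.2,0],[0,0,0],-0.58]]';python3 -m creep '[[[1,0.2,0],[0,0,0],-0.58],[[1,0.2,0],[0,0,0],-0.58]]')| grep -v ee_
```

```text
clock: 16.27
position: [527.9, 396.6, 10.0]
contact_force: [0.8, -0.1, -0.4]
gripper_width: 18.1
clock: 16.43
position: [529.0, 396.8, 10.0]
contact_force: [0.1, 0.6, -0.8]
gripper_width: 18.1
clock: 16.6
position: [530.0, 397.0, 10.0]
contact_force: [-0.2, -0.6, 0.4]
gripper_width: 17.9
```

```bash
(python3 -m creep '[[[1,0.2,0],[0,0,0],-0.58],[[1,0.2,0],[0,0,0],-0.58]]'; python3 -m creep '[[[1,0.2,0],[0,0,0],-0.58],[[1,0.2,0],[0,0,0],-0.58]]')| grep -v ee_;  python3 -c "
from rv import *
snap('wrist','w11')
snap('scene','s11');snap('top','t11')
a=np.load('pics/s11.npz')['p'][200:270,270:350];b=np.load('pics/t11.npz')['p'][160:260,220:345]
cv2.imwrite('pics/c11.png',np.vstack([cv2.resize(a,(350,300),interpolation=cv2.INTER_CUBIC),cv2.resize(b,(350,280))])[:,:,::-1])"
```

```text
clock: 16.77
position: [530.6, 397.1, 9.9]
contact_force: [-1.7, -0.2, 0.6]
gripper_width: 17.8
clock: 16.93
position: [531.0, 397.2, 9.8]
contact_force: [-4.8, 0.3, 2.4]
gripper_width: 18.4
```

View pics/c11.png

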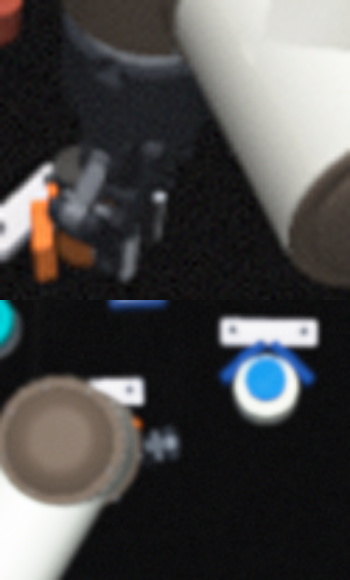

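```bash
(python3 -m creep '[[[1,0.1,0],[0,0,0],-0.58],[[1,0.1,0],[0,0,0],-0.58],[[1,0.1,0],[0,0,0],-0.58]]'; python3 -m creep '[[[-2,-0.4,0],[0,0,0],-0.58],[[-5,-1,0],[0,0,0],-0.58],[[-15,-3,0],[0,0,0],-0.58],[[-30,-6,0],[0,0,0],-0.58],[[-60,-12,0],[0,0,0],-0.58],[[-60,-12,30],[0,0,0],-0.58],[[-60,-12,70],[0,0,0],-0.58],[[-60,-12,110],[0,0,0],-0.58],[[-90,-40,140],[0,0,0],-0.58],[[-120,-70,140],[0,0,0],-0.58],[[-140,-100,140],[0,0,0],-0.58],[[-160,-130,140],[0,0,0],-0.58]]' )| grep -v ee_;  python3 -c "
from m import *
snap('scene','s12');p,_=snap('top','t12')
meas(p)
a=np.load('pics/s12.npz')['p'][200:270,270:350];b=p[180:225,235:290]
cv2.imwrite('pics/c12.png',np.hstack([cv2.resize(a,(350,300),interpolation=cv2.INTER_CUBIC),cv2.resize(b,None,fx=7,fy=7,interpolation=cv2.INTER_CUBIC)[:300]])[:,:,::-1])"
```

```text
clock: 17.33
position: [531.3, 397.1, 9.8]
contact_force: [-7.5, 0.7, 3.1]
gripper_width: 18.1
clock: 18.33
position: [372.1, 266.4, 150.9]
contact_force: [-0.6, 0.6, 0.6]
gripper_width: 17.5
jarcap 125 [589.9 261.   68. ] (np.float64(314.5), np.float64(188.0))
blue L 53 [615.4 283.3] dir deg 132.6 spread [48.  9.]
blue R 50 [614.7 237.6] dir deg -135.6 spread [47.  8.]
orange L 31 [562.7 422.7] dir deg 140.6 spread [30.  9.]
orange R 47 [565.8 386.1] dir deg -128.1 spread [27. 10.]
```

View pics/c12.png

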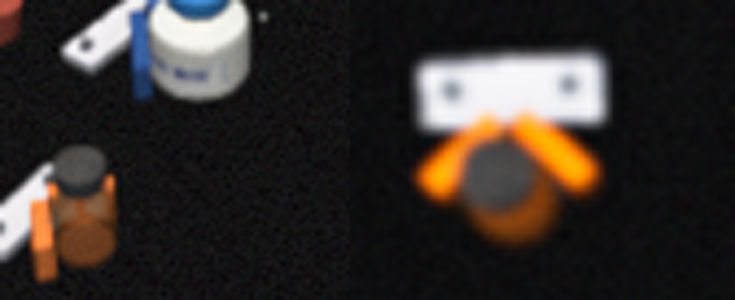

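View pics/t12.png

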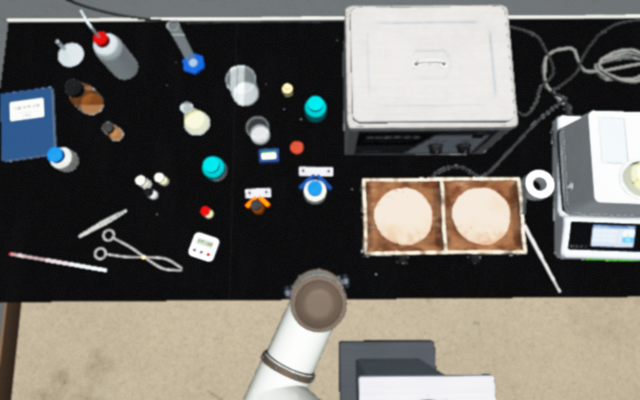

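View pics/s12.png

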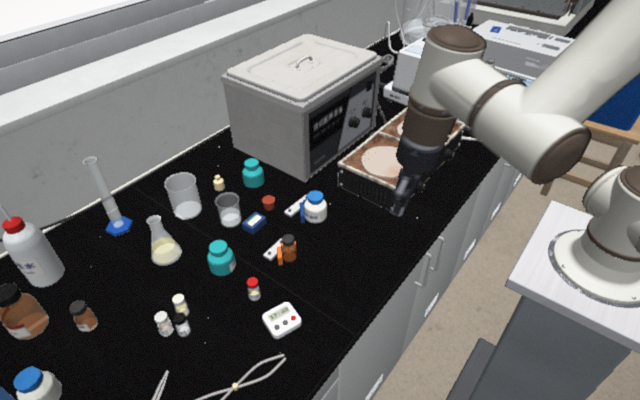

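```bash
python3 - <<'E'
from h import *
p=np.load('pics/t12.npz')['p'];hsv=cv2.cvtColor(p,cv2.COLOR_RGB2HSV).astype(int)
m=np.zeros(p.shape[:2],bool);m[198:215,246:272]=1
v,u=np.nonzero(m&(hsv[...,1]<90)&(hsv[...,2]>45)&(hsv[...,2]<130));print(len(u),u.mean(),v.mean(),ray('top',u.mean(),v.mean(),64).round(1),proj('top',[550.1,402.4,64]))
# same in scene, capped
E
```

```text
75 255.78666666666666 204.52 [551.4 401.6  64. ] [255.43827311 205.0575721 ]
```

```bash
python3 -c "
from bench import arm
print(arm.job_done(), arm.read_state()['clock'])"
```

```text
the job is handed in; nothing more can be done
the job is handed in; nothing more can be done
```

I pushed the white jar into the blue stop and then the dropper bottle into the orange stop, and handed the job in at about 18.5 s. Each was pushed low down (tips at z ≈ 10 mm), with the fingers part-open as a cradle narrower than the vessel, so nothing was gripped or lifted. I then backed the hand straight out and raised it to z ≈ 150 mm, about 180 mm from the nearest vessel.

**Home contact:** at the end of both pushes the arm stalled and the force rose to 7.5–7.8 N. Sideways force stayed under 1 N, which points to contact with both walls.

**Final positions from the top camera:**

| Vessel | Measured (x, y) | Expected home (x, y) |
|---|---|---|
| Jar | (589.9, 261.0) | (588.8, 260.8) |
| Dropper | (551.4, 401.6) | (550.1, 402.4) |

Both are within about 1.5 mm of the expected spot, which is inside the 2 mm calibration error. So the cameras alone cannot rule out a gap of about a millimetre. Both vessels stand upright in the pictures.

**Bystanders:** the stopper, vial, timer and small blue box look unmoved in the last pictures. I compared them by eye and did not re-measure them.

**Disagreements:** early on, the wrist camera read y about 3–6 mm lower than the top camera. Both vessels also touched home about 5–8 mm farther along x than I had predicted. I went by the force readings and the final top view.

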